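# Take the wooden spatula out from under the deck of the utensil case

### The job

Take the loop handle and raise the stiff, see-through green lid of the utensil case until it leans back a little past upright, at about 110 degrees from shut, let go so that it stays there, and do not throw it back onto the bottle and jar behind. Then take hold of the wooden spatula, whose blade lies under the fixed half of the cover, tilt it handle end up, draw it out diagonally through the opening, and hold it still in the air, all of it a good hand's breadth above the top of the case, with the lid still standing as you set it. Finish while holding the spatula, and do not disturb the bottle and jars around.

Things in the scene. Friction and masses are not known exactly. Their poses are not given: they have to be found in the camera images.
- case: Fixed steel utensil case, 140 (x) x 342 (y) x 77 mm high; origin: centre of its underside, on the worktop. Floor and walls 6 mm. A fixed green deck covers y = +15 to +171 mm (underside at 71 mm, top at 77 mm above the worktop). The rest, y = -165 to +15, x = -64 to +64 mm inside, is the opening under the lid. The lid's loop handle is in front, at -x.
- lid (a joint): Angle of the see-through green lid in rad: 0 shut (level), 1.57 upright, stop at 2.9 (thrown back). The hinge is stiff (0.35 N m of friction; the lid weighs 0.16 kg), so it stays where it is left. Plate 138 x 182 x 5 mm; the hinge axis runs along the case's y at its far (+x) top edge.
- lid_hinge (a point): Middle of the lid's hinge axis: 70, -78, 80 mm in the case's frame (fixed).
- lid_bar (a point): Middle of the bar of the lid's loop handle: a round steel bar 10 mm thick and 90 mm long, parallel to the hinge axis, 185 mm from it; the bar stands 45 mm out in front of the lid's edge, so a finger fits between bar and lid. The loop moves with the lid.
- deck_edge (a point): Middle of the top of the deck's edge that borders the opening: 0, 15, 77 mm in the case's frame (fixed).
- spatula: Loose wooden spatula, 250 mm long along its y, 0.11 kg, flat on the case's floor (6 mm above the worktop), blade under the deck. Origin: centre of its underside. Handle 20 mm wide (x), 12 mm high, y = -125 to +27 mm; on it a raised grip, 20 mm wide, y = -105 to -15 mm, top at z = 38 mm; blade 44 mm wide, 8 mm thick, y = +25 to +125 mm. Centre of mass near y = -19 mm.
- handle_end (a point): Middle of the end face of the spatula's handle: 0, -125, 6 mm in its frame.
- blade_end (a point): Middle of the end of the spatula's blade: 0, 125, 4 mm in its frame.
- purple_bottle: Bystander: small purple bottle with white cap, 33 mm across, 86 mm high, behind (+x) the case; origin at the centre of its underside.
- gel_jar: Bystander: blue jar with clear lid, 56 mm across, 66 mm high, behind (+x) the case; it and the purple bottle may have changed places. Origin at the centre of its underside.
- chilli_jar: Bystander: spice jar with green label and black cap, 44 mm across, 105 mm high, in front (-x) of the covered half of the case; origin at the centre of its underside.

How it is judged (in metres and radians):
On the way, in this order (a step that is already met when the one before it is completed fails the run):
1. the lid stands at 110 degrees (98 to 122) and nothing of the gripper touches it (value of joint lid between 1.71 and 2.13 rad and contact force between each of the arm, the fingers and lid below 0.1 N), for 0.2 s.
2. the handle end is up through the opening while the blade end is still below the deck (height (world z) of handle_end above 0.08 m and y of blade_end in the frame of case above 0.015 m and z of blade_end in the frame of case below 0.071 m and contact force between the fingers and spatula above 0.5 N), for 0.02 s.
At the end, for the whole second after the job is handed in: The spatula is held still in the fingers, both its ends more than 53 mm above the top of the case (more than 130 mm above the worktop), touching neither case nor lid, and the lid still stands between 98 and 122 degrees from shut (height (world z) of each of handle_end, blade_end above 0.13 m and contact force between the fingers and spatula above 1 N and contact force between spatula and case below 0.1 N and contact force between spatula and lid below 0.1 N and linear speed of spatula below 0.03 m/s and angular speed of spatula below 0.2 rad/s and value of joint lid between 1.71 and 2.13 rad); the arm keeps its last pose, push and grip.
It fails at once if the lid is thrown back (beyond 135 degrees) (value of joint lid above 2.36 rad).
It fails at once if the bottle or a jar is disturbed (moved more than 20 mm or tipped) (distance of any of chilli_jar, purple_bottle, gel_jar from where it was at the start of the episode above 0.02 m or angle between any of chilli_jar, purple_bottle, gel_jar's own z axis and vertical above 0.4 rad).
It also fails if it takes over 53 s, if anything falls off the work surface, if the arm or the gripper's body presses on something with over 40 N, if the wrist force passes 120 N, or if a joint passes its speed limit or range.

### The arm

A 6-joint arm with a two-finger parallel gripper is mounted at the origin on a cart in front of the work surface, level with it; the furniture and walls round the work are solid. World frame = base frame: x ahead of the robot, y to its left, z up, the work surface at z = 0. Lengths are in mm, angles in rad, forces in N, time in s.
With the tool pointing down it reaches from about 350 to 775 mm from the base axis. Payload 7.3 kg.
Tool frame: the origin (TCP) lies at the very end of the fingers, on their centre line; the grasp point (between the pads) lies behind it (bot.grip_point_offset is the z of the grasp point in the tool frame, in mm); z points along the fingers, y is the line along which they close (so a half turn about z gives the same grasp; the last joint's range is limited). The gripper opens to 92 mm and grips with 3 to 60 N. Pads are 19 mm wide; open, the fingers measure 130 mm over their backs; the gripper's body (75 mm by 190 mm) begins 47 mm behind the grasp point.
Start: joints at [-1.456, 0.342, 1.524, -0, 1.275, -0.146], TCP at [135.395, -507.26, 226.741] pointing down, gripper open.
Joint ranges: [-2.53, 2.53], [-0.77, 2.02], [0.04, 2.7], [-1, 4.14], [0.28, 2.66], [-3.11, 3.11]. Speed limits (rad/s): [2.57, 2.57, 3.14, 3.14, 3.14, 3.14].

### API

Orientations are given as [roll, pitch, yaw] about the fixed x, y, z axes, in that order (R = Rz(yaw) Ry(pitch) Rx(roll)).
In Python, from plant import bot gives the robot as it stands. The module is installed in compiled form; this text tells all that it offers.
- The arm moves only by the shell command python3 -m crank 'ROWS'. ROWS is JSON, a list that holds one entry, the list of rows, each a list of 5 numbers: the opening, from 0 (shut) to 1 (fully open), then the shift along the tool's x, y, z in cm, then the turn about the tool's z in degrees. In form: [[[claw, x, y, z, turn], ...]]. A call has exactly 10 rows; each row is the pose to reach, as a shift and turn from the pose commanded when the call began, along the tool's axes at that moment; what a row does not reach only later rows make up. A row lasts 1/10 s, in which the tool goes at most 50 mm and 8.59 degrees, less where a joint would pass 70% of its speed; a pose out of reach is approached as far as the arm can. A call with a gripper value outside its range is refused whole. The fingers move at their own pace and stop on an object; the grip force is fixed at half the most. Time passes only in rows, so rows that repeat a pose let the fingers close, or fill a call up. It gives the time, the measured TCP pose, the force, the opening and the grip force at its end, in the units of the state.
- bot.get_obs(): the state, without advancing time (a new reading comes with each control period).
- bot.capture(name): name is "scene" or "side" or "wrist"; returns (picture, depth): 420x560x3 uint8, red, green, blue; 420x560 float32, mm along the optical axis (not along the pixel's ray), 0 where there is no reading.
- bot.calibration(name): a dict with "vertical_fov" (degrees; the focal length in pixels is half the picture's height over the tangent of half this angle, whatever the lens; pixels are square), "cx", "cy" (the principal point, pixels), "D" ([k1, k2, p1, p2, k3] as OpenCV has them; the pictures are not rectified), "rvec" (rotation vector, rad) and "tvec" (3), from world to camera coordinates, as OpenCV has them; the wrist camera has in their place "tool_from_camera" (4x4, takes a point from camera to tool coordinates, whose origin is the TCP and whose axes are the flange's). Camera axes: x right, y down, z forward; pixel columns grow to the right and rows downward; lengths in mm; the calibration is good to about 2 mm. A picture is of the moment at which its call begins: read the wrist's pose just before it. calibration takes no time and is no camera call.
- bot.close_job(): hands the job in; it is judged then, once.
The state is a dict: "time": time; "joint_positions": joint angles; "dq": joint speeds; "tau": joint torques, N m; "tool_pos": TCP position; "tcp_rot": TCP orientation; "contact_force": force on the tool from outside, world axes, zero at the start; "moment": the same for the moment, N m; "grip_width": finger opening in mm; "finger_force": force on a finger pad.
Only numpy, scipy, OpenCV 4.12 (cv2) and the standard library are available. Lean on these libraries where they do the work, as an engineer would, in place of code of your own. Each camera call takes 0.05 s, during which the arm holds its last target. There are 200 camera calls.

## Working session

There is one attempt and no reset: what is moved stays moved. The work goes in short steps, Python scripts to look and compute and a shell command to move; the robot and the scene stay as the last step left them, time stands still between calls to the robot, and variables do not carry over. Pictures are saved under pics/ and viewed, at most 13 in all, crops included, and the job is handed in when it is done.

```bash
mkdir -p pics
cat > h.py <<'E'
import numpy as np, cv2
from plant import bot
from scipy.spatial.transform import Rotation as R
def K(c):
    f=210/np.tan(np.radians(c["vertical_fov"])/2); return np.array([[f,0,c["cx"]],[0,f,c["cy"]],[0,0,1.]])
def T(name,o):
    c=bot.calibration(name)
    if name=="wrist":
        M=np.eye(4);M[:3,:3]=R.from_euler('xyz',o["tcp_rot"]).as_matrix();M[:3,3]=o["tool_pos"]
        return c,M@np.array(c["tool_from_camera"])
    M=np.eye(4);M[:3,:3]=cv2.Rodrigues(np.array(c["rvec"],float))[0];M[:3,3]=np.ravel(c["tvec"]);return c,np.linalg.inv(M)
def cap(name):
    o=bot.get_obs();im,d=bot.capture(name);c,M=T(name,o);return im,d,c,M
def rays(c,M,px):
    p=cv2.undistortPoints(np.array(px,float).reshape(-1,1,2),K(c),np.array(c["D"],float)).reshape(-1,2)
    return M[:3,3],np.c_[p,np.ones(len(p))]@M[:3,:3].T
def onplane(c,M,px,z):
    o,d=rays(c,M,px);return o+d*((z-o[2])/d[:,2])[:,None]
def bydepth(c,M,d,px):
    o,r=rays(c,M,px);return np.array([o+r[i]*d[int(p[1]),int(p[0])] for i,p in enumerate(px)])
E
python3 - <<'E'
from h import *
o=bot.get_obs();print(o);print(bot.grip_point_offset)
a=[]
for n in("scene","side","wrist"):
    im,d,c,M=cap(n);cv2.imwrite(f"pics/{n}0.png",im[...,::-1]);np.savez(f"{n}0.npz",im=im,d=d,M=M);print(n,M.round(2).tolist(),(d>0).mean())
E
```

```text
{'time': 0.0, 'joint_positions': array([-1.45598639e+00,  3.42731791e-01,  1.52503116e+00,  1.62159398e-05,
        1.27538070e+00, -1.46000247e-01]), 'dq': array([ 0.00082001,  0.0001215 ,  0.00107282, -0.00078402, -0.00129798,
        0.00019584]), 'tau': array([-1.83317993e-04, -4.31238413e+01, -2.44222641e+01,  7.18115293e-02,
        5.61441388e-02, -1.30817866e-04]), 'tool_pos': array([ 135.35727427, -506.82876162,  226.03531601]), 'tcp_rot': array([-3.14006042e+00, -2.40983129e-04,  2.60805262e-01]), 'contact_force': array([0.3435603 , 0.728174  , 0.00700447]), 'moment': array([ 0.06162166, -0.02518934,  0.00581395]), 'finger_force': 0.0, 'grip_width': 91.7672596170098}
-18.8
scene [[0.71, -0.27, 0.65, 23.33], [-0.7, -0.29, 0.65, -822.43], [0.01, -0.92, -0.4, 437.53], [0.0, 0.0, 0.0, 1.0]] 0.9961394557823129
side [[-0.28, 0.43, -0.86, 1298.51], [0.96, 0.11, -0.26, -30.89], [-0.02, -0.9, -0.44, 440.18], [0.0, 0.0, 0.0, 1.0]] 0.8528061224489796
wrist [[0.26, -0.93, -0.27, 208.85], [-0.97, -0.25, -0.07, -488.31], [-0.0, 0.28, -0.96, 383.66], [0.0, 0.0, 0.0, 1.0]] 0.9961819727891157
```

View pics/scene0.png

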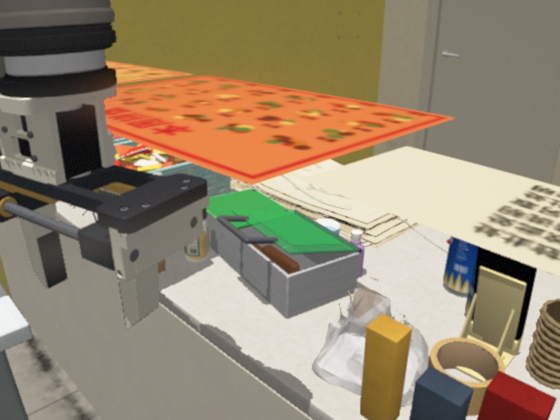

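View pics/side0.png

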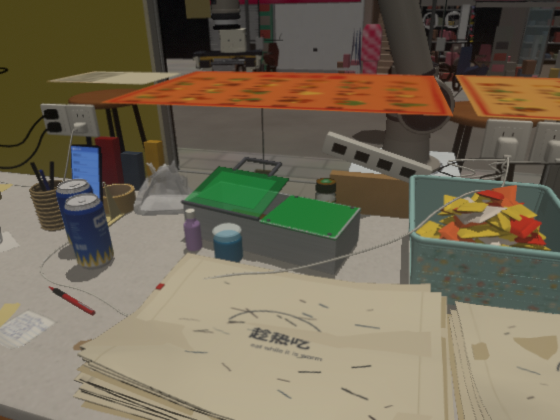

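Run:
```python
from h import *
S=np.load("scene0.npz");s=np.load("side0.npz")
a=cv2.resize(S["im"][170:320,180:400],None,fx=2.7,fy=2.7,interpolation=2)
b=cv2.resize(s["im"][150:275,170:390],None,fx=2.7,fy=2.7,interpolation=2)
w=max(a.shape[1],b.shape[1]);v=np.vstack([a,b]);
v=cv2.resize(v,None,fx=598/v.shape[0],fy=598/v.shape[0]);cv2.imwrite("pics/z0.png",v[...,::-1]);print(v.shape)
for n,z,px in(("scene",S,[(220,110),(350,110),(250,172),(440,118),(230,195),(345,245),(280,258),(245,232),(253,240),(410,150)]),("side",s,[(300,90),(250,150),(240,182),(310,215),(200,190),(270,205),(355,208),(250,160),(225,205),(190,235),(228,245),(325,190),(350,150)])):
    c=bot.calibration(n);print(n);print(np.c_[px,bydepth(c,z["M"],z["d"],px)].round(0).tolist())
```

```text
(598, 478, 3)
scene
[[220.0, 110.0, 445.0, -279.0, 297.0], [350.0, 110.0, 588.0, -406.0, 298.0], [250.0, 172.0, 291.0, -518.0, 298.0], [440.0, 118.0, 649.0, -521.0, 298.0], [230.0, 195.0, 591.0, -114.0, 76.0], [345.0, 245.0, 572.0, -426.0, 86.0], [280.0, 258.0, 522.0, -330.0, 42.0], [245.0, 232.0, 594.0, -155.0, 5.0], [253.0, 240.0, 427.0, -368.0, 125.0], [410.0, 150.0, 467.0, -578.0, 298.0]]
side
[[300.0, 90.0, 501.0, -215.0, 298.0], [250.0, 150.0, 1299.0, -31.0, 440.0], [240.0, 182.0, 519.0, -341.0, 106.0], [310.0, 215.0, 581.0, -175.0, 77.0], [200.0, 190.0, 548.0, -422.0, 92.0], [270.0, 205.0, 484.0, -286.0, 42.0], [355.0, 208.0, 524.0, -95.0, 74.0], [250.0, 160.0, 429.0, -348.0, 124.0], [225.0, 205.0, 592.0, -347.0, 85.0], [190.0, 235.0, 646.0, -404.0, 37.0], [228.0, 245.0, 675.0, -310.0, 44.0], [325.0, 190.0, 488.0, -163.0, 92.0], [350.0, 150.0, 398.0, -125.0, 154.0]]
```

View pics/z0.png

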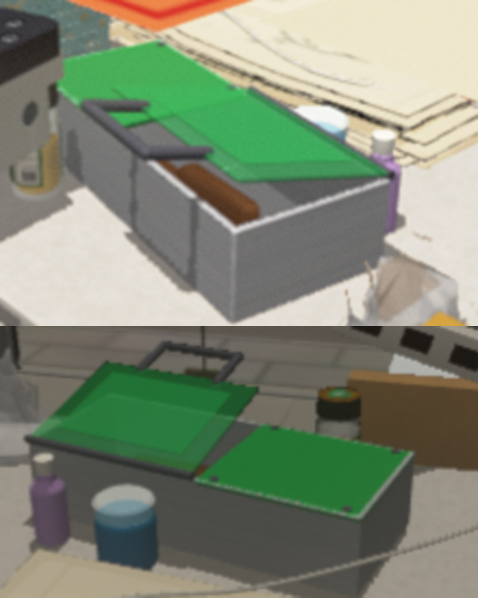

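View pics/wrist0.png

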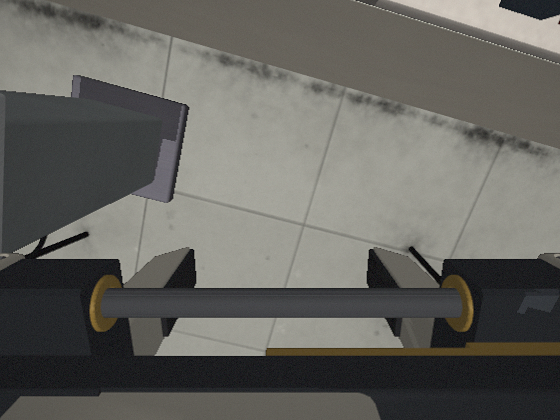

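Run:
```python
from h import *
g=np.zeros((60,60),int)
uu,vv=np.meshgrid(np.arange(560),np.arange(420));px=np.c_[uu.ravel(),vv.ravel()]
for k,n in enumerate(("scene","side")):
    z=np.load(n+"0.npz");c=bot.calibration(n);o,r=rays(c,z["M"],px);d=z["d"].ravel();P=o+r*d[:,None]
    np.save(n+"P.npy",P.reshape(420,560,3))
    m=(d>0)&(P[:,2]>230)&(P[:,2]<420)&(P[:,0]>200)&(P[:,0]<1000)&(abs(P[:,1])<800)
    print(n,m.sum(),np.unique((P[m,2]//10*10).astype(int),return_counts=True))
    for p in P[m&(abs(P[:,2]-298)<6)]:
        i=int((p[0]-200)//25);j=int((p[1]+800)//25);g[i,j]|=k+1
print("rows x=200+25i, cols y=-800+25j")
for i in range(32): print(200+25*i,''.join('.123'[v] for v in g[i]))
```

```text
scene 39031 (array([290, 350, 360, 370, 380]), array([38934,    19,    37,    31,    10]))
side 18239 (array([230, 240, 250, 260, 270, 280, 290, 300, 310, 320, 330, 340, 350,
       360, 370, 380, 390, 400, 410]), array([   40,    39,    50,    39,    39,    16, 15789,   177,   173,
         171,   185,   178,   185,   194,   194,   188,   186,   194,
         202]))
rows x=200+25i, cols y=-800+25j
200 .............................22..2..........................
225 ..............................2222.2222222.2................
250 ..........133333333333222222222222.222222222................
275 ..........333333333333332222222222.222222222................
300 3333333333333333333333333322222222.222222222................
325 2333333333333333333333333333222222.22222222.................
350 2333333333333333333333333333332222.22222222.................
375 2333333333333333333333333333333222.22222222.................
400 2333333333333333333333333333333332.22222222.................
425 2233333333333333333333333333333333.2222222..................
450 2233333333333333333333333333333333.3322222..
[... 681 characters left out ...]
..................................................
750 ............................................................
775 ............................................................
800 ............................................................
825 ............................................................
850 ............................................................
875 ............................................................
900 ............................................................
925 ............................................................
950 ............................................................
975 ............................................................
```

Run:
```python
from h import *
def box(p):
    r=cv2.minAreaRect(p[:,:2].astype(np.float32));return np.round(r[0],1),np.round(r[1],1),round(r[2],2)
for n in("side","scene"):
    im=np.load(n+"0.npz")["im"];P=np.load(n+"P.npy");h=cv2.cvtColor(im,cv2.COLOR_RGB2HSV)
    H,S,V=[h[...,i].astype(int) for i in range(3)];z=P[...,2]
    reg=(P[...,0]>350)&(P[...,0]<720)&(P[...,1]>-500)&(P[...,1]<0)
    g=reg&(H>50)&(H<75)&(S>150)
    m=g&(abs(z-77)<4)&(P[...,1]>-245);q=P[m];print(n,"deck",m.sum(),np.median(q[:,2]),box(q))
    m=g&(z>82);q=P[m];print("lid pts",len(q))
    if len(q)>50:
        C=q.mean(0);u,s,vt=np.linalg.svd(q-C);print(" lid plane normal",vt[2].round(3),"c",C.round(1),"z range",np.percentile(q[:,2],[1,99]))
    m=reg&(z>95)&(z<150)&(S<70)&(V<110)&(P[...,1]<-200);q=P[m];print("bar",len(q),q.min(0).round(),q.max(0).round())
    q2=q[q[:,0]<np.percentile(q[:,0],5)+14]
    if len(q2)>9:print(" barline",q2.mean(0).round(1),box(q2))
    b=reg&((H<14))&(S>90)&(V<170)&(z>9)&(z<60);q=P[b];print("brown",len(q),np.percentile(q[:,2],[5,25,50,75,95]).round(1) if len(q) else 0)
    t=q[(q[:,2]>38)&(q[:,2]<50)]
    if len(t)>5:print(" gripTop",len(t),box(t),t.mean(0))
    for nm,mm in(("purple",(H>120)&(H<160)&(S>50)),("blue",(H>95)&(H<115)&(S>70)&(P[...,0]>600))):
        m=reg&mm&(z>8)&(z<110);q=P[m]
        if len(q)>20:print(nm,len(q),np.percentile(q,[2,50,98],axis=0).round().tolist())
    m=(abs(z-96)<12)&(P[...,0]>330)&(P[...,0]<470)&(P[...,1]>-240)&(P[...,1]<0);q=P[m];print("chilli",len(q),np.percentile(q,[2,50,98],axis=0).round().tolist() if len(q) else 0)
```

```text
side deck 2057 75.55479569534447 (array([ 571.9, -176.8]), array([147.4, 130.3]), 78.11)
lid pts 2245
 lid plane normal [ 0.225 -0.049  0.973] c [ 533.2 -339.5  100.8] z range [ 87.41806754 113.54209183]
bar 303 [ 421. -425.   98.] [ 539. -240.  130.]
 barline [ 432.6 -329.2  125.5] (array([ 430.6, -320.4]), array([94.5, 17.7]), 89.32)
brown 0 0
purple 54 [[626.0, -413.0, 53.0], [639.0, -398.0, 57.0], [645.0, -392.0, 63.0]]
blue 574 [[651.0, -338.0, 11.0], [673.0, -310.0, 37.0], [678.0, -296.0, 59.0]]
chilli 737 [[369.0, -176.0, 84.0], [394.0, -88.0, 93.0], [467.0, -3.0, 107.0]]
scene deck 412 75.77280242454484 (array([ 574. , -178.3]), array([148.5, 119.8]), 78.61)
lid pts 1911
 lid plane normal [ 0.234 -0.045  0.971] c [ 534.1 -337.7  100.8] z range [ 83.75699844 114.12228379]
bar 504 [ 414. -425.   98.] [ 499. -272.  130.]
 barline [ 423.7 -341.   126.2] (array([ 423. , -331.7]), array([76.5, 16.9]), 89.81)
brown 464 [13.7 35.5 40.2 42.4 43.3]
 gripTop 292 (array([ 529.7, -321.7]), array([87.6, 19. ]), 80.89) [ 527.38202203 -324.76416617   41.58214985]
purple 114 [[620.0, -424.0, 10.0], [627.0, -422.0, 46.0], [634.0, -407.0, 68.0]]
chilli 10 [[468.0, -189.0, 85.0], [469.0, -187.0, 91.0], [470.0, -186.0, 101.0]]
```

```bash
python3 -m crank '[[[0.5,4,0,0,-8],[0.5,5,0,0,-8],[0.5,5.5,0,0,-8],[0.5,6,0,0,-8],[0.5,6.5,0,0,-8],[0.5,7,0,0,-8],[0.5,7.5,0,0,-8],[0.5,8,0,0,-8],[0.5,8.5,0,0,-8],[0.5,9,0,0,-8]]]'
```

```text
time: 1.15
tool_pos: [222.7, -484.0, 226.7]
tcp_rot: [3.141, 0.0, 0.4]
contact_force: [-0.4, 0.3, -0.3]
grip_width: 46.0
finger_force: 0.0
```

```bash
python3 -m crank '[[[0.28,2,-0.5,0,-7],[0.28,5,-1.4,0.5,-14],[0.28,8.5,-2.3,1,-21],[0.28,12,-3.3,2,-28],[0.28,15.5,-4.2,3,-35],[0.28,19,-5.2,4,-42],[0.28,22.5,-6.1,5,-49],[0.28,25.3,-6.9,5,-55],[0.28,25.3,-6.9,5,-55],[0.28,25.3,-6.9,5,-55]]]'
python3 - <<'E'
from h import *
print(bot.get_obs()["tool_pos"],bot.get_obs()["tcp_rot"])
im,d,c,M=cap("wrist");cv2.imwrite("pics/w1.png",im[...,::-1]);np.savez("w1.npz",im=im,d=d,M=M)
E
```

```text
time: 2.15
tool_pos: [428.8, -321.6, 176.7]
tcp_rot: [-3.141, 0.0, 1.361]
contact_force: [-0.3, -0.0, 0.6]
grip_width: 25.4
finger_force: 0.0
[ 428.77876332 -321.55417442  176.67273532] [-3.14138785e+00  3.60535573e-04  1.36078821e+00]
```

View pics/w1.png

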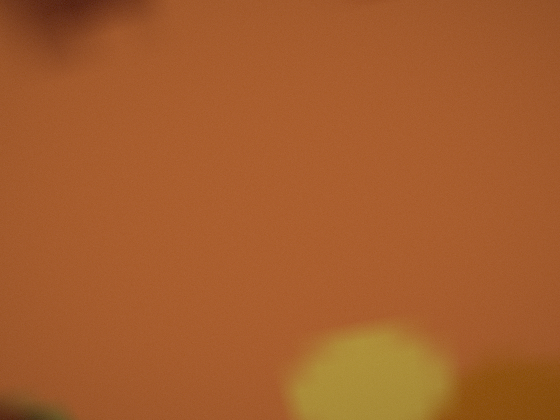

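```bash
python3 -m crank '[[[0.28,0,0,2,0],[0.28,0,0,3.5,0],[0.28,0,0,4.5,0],[0.28,0,0,5.2,0],[0.28,0,0,5.8,0],[0.28,0,0,6.4,0],[0.28,0,0,7,0],[0.28,0,0,7.2,0],[0.28,0,0,7.2,0],[0.28,0,0,7.2,0]]]'
python3 - <<'E'
from h import *
im,d,c,M=cap("wrist");im2,d2,c2,M2=cap("side")
v=np.vstack([cv2.resize(im,(400,300)),cv2.resize(im2[110:215,190:330],(400,300),interpolation=2)]);cv2.imwrite("pics/w2.png",v[...,::-1])
E
```

```text
time: 3.2
tool_pos: [428.6, -322.0, 105.0]
tcp_rot: [3.141, 0.0, 1.36]
contact_force: [0.0, -0.8, 0.1]
grip_width: 25.9
finger_force: 0.0
```

View pics/w2.png

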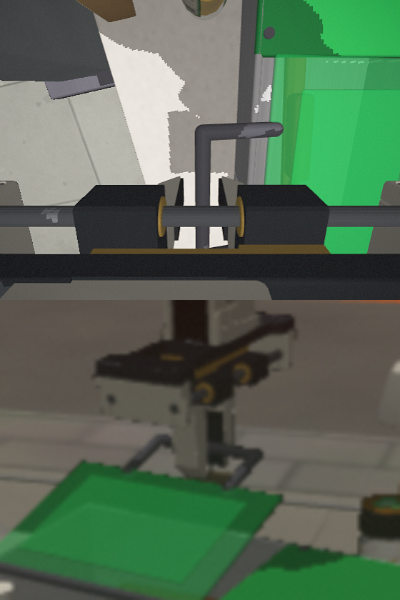

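```bash
python3 -m crank '[[[0,0,0,0,0],[0,0,0,0,0],[0,0,0,0,0],[0,0,0,0,0],[0,0,0.29,-1.06,0],[0,0,0.6,-1.98,0],[0,0,1.08,-3.17,0],[0,0,1.65,-4.34,0],[0,0,2.29,-5.45,0],[0,0,2.29,-5.45,0]]]'; python3 -c "
from h import *
o=bot.get_obs();print(o['contact_force'],o['moment'],o['joint_positions'])"
```

```text
time: 4.3
tool_pos: [452.5, -327.2, 160.2]
tcp_rot: [3.138, 0.001, 1.361]
contact_force: [5.2, -0.6, -4.1]
grip_width: 9.2
finger_force: 30.0
[ 5.16294759 -0.56906675 -4.11925917] [-0.29332032 -0.80840708 -0.03695276] [-7.63783621e-01  4.60461995e-01  1.53300366e+00  9.03364324e-04
  1.14481556e+00 -5.54026827e-01]
```

```bash
python3 -m crank '[[[0,0,0.72,-1.07,0],[0,0,1.73,-2.33,0],[0,0,2.84,-3.5,0],[0,0,4.05,-4.57,0],[0,0,5.34,-5.53,0],[0,0,6.72,-6.38,0],[0,0,8.16,-7.1,0],[0,0,9.36,-7.58,0],[0,0,9.36,-7.58,0],[0,0,9.36,-7.58,0]]]'
```

```text
time: 5.3
tool_pos: [542.3, -346.6, 236.2]
tcp_rot: [3.141, 0.001, 1.36]
contact_force: [-1.5, -0.1, 7.1]
grip_width: 9.1
finger_force: 30.0
```

```bash
python3 -m crank '[[[0,0,1.23,-0.4,0],[0,0,2.48,-0.71,0],[0,0,3.75,-0.94,0],[0,0,5.04,-1.07,0],[0,0,6.33,-1.12,0],[0,0,7.62,-1.07,0],[0,0,8.9,-0.94,0],[0,0,10.17,-0.71,0],[0,0,11.43,-0.4,0],[0,0,12.35,-0.11,0]]]'; python3 -c "
from h import *
o=bot.get_obs();print(o['joint_positions'],o['tool_pos'],o['contact_force'])"
```

```text
time: 6.3
tool_pos: [662.6, -372.5, 235.6]
tcp_rot: [-3.139, 0.001, 1.36]
contact_force: [-3.3, -0.5, 2.7]
grip_width: 8.9
finger_force: 30.0
[-6.12274047e-01  8.33138475e-01  6.41119673e-01 -1.45077855e-03
  1.66924670e+00 -4.01346914e-01] [ 662.57268547 -372.53266218  235.57350488] [-3.3499709  -0.46093153  2.65194258]
```

```bash
python3 -m crank '[[[0.3,0,0,0,0],[0.3,0,0,0,0],[0.3,0,0,0,0],[0.3,0,0,-1,0],[0.3,0,0,-2.5,0],[0.3,0,0,-4,0],[0.3,0,-1,-5.5,0],[0.3,0,-4,-6,0],[0.3,0,-8,-6,0],[0.3,0,-12,-6,0]]]'
python3 - <<'E'
from h import *
z,d,c,M=cap("side");cv2.imwrite("pics/s3.png",z[...,::-1])
o,r=0,0
uu,vv=np.meshgrid(np.arange(560),np.arange(420));px=np.c_[uu.ravel(),vv.ravel()]
o,r=rays(c,M,px);P=o+r*d.ravel()[:,None]
h=cv2.cvtColor(z,cv2.COLOR_RGB2HSV).reshape(-1,3).astype(int)
m=(h[:,0]>45)&(h[:,0]<80)&(h[:,1]>120)&(P[:,2]>95)&(P[:,2]<230)&(P[:,0]>560)&(P[:,0]<720)&(P[:,1]<-200)&(P[:,1]>-480)
q=P[m];C=q.mean(0);u,s,vt=np.linalg.svd(q-C,full_matrices=False);n=vt[2]*np.sign(-vt[2][0]);print(len(q),C,n,np.degrees(np.arccos(n[2]*1)), s/len(q)**.5)
E
```

```text
time: 7.3
tool_pos: [543.7, -346.2, 297.0]
tcp_rot: [3.141, 0.001, 1.361]
contact_force: [-0.2, -1.6, 1.0]
grip_width: 27.5
finger_force: 0.0
2375 [ 636.1631937  -356.91001186  155.68823917] [-0.92940904  0.20164614  0.3090917 ] 71.99549936464669 [40.82829817 29.92928614  0.97420308]
```

```bash
python3 -m crank '[[[0.42,-0.4,-2.7,2,0],[0.42,-0.4,-2.7,5,0],[0.42,-0.4,-2.7,8,0],[0.42,-0.4,-2.7,11,0],[0.42,-0.4,-2.7,14,0],[0.42,-0.4,-2.7,16.5,0],[0.42,-0.4,-2.7,16.5,0],[0.42,-0.4,-2.7,16.5,0],[0.42,-0.4,-2.7,16.5,0],[0.42,-0.4,-2.7,16.5,0]]]'
python3 - <<'E'
from h import *
im,d,c,M=cap("wrist");np.savez("w4.npz",im=im,d=d,M=M);cv2.imwrite("pics/w4.png",im[...,::-1])
uu,vv=np.meshgrid(np.arange(560),np.arange(420));px=np.c_[uu.ravel(),vv.ravel()]
o,r=rays(c,M,px);P=o+r*d.ravel()[:,None]
h=cv2.cvtColor(im,cv2.COLOR_RGB2HSV).reshape(-1,3).astype(int)
print(np.unique(h[(h[:,1]>90)][:,0]//5*5,return_counts=True))
m=(h[:,0]<20)&(h[:,1]>90)&(P[:,2]>34)&(P[:,2]<55);q=P[m]
print(len(q),cv2.minAreaRect(q[:,:2].astype(np.float32)),np.median(q[:,2]))
m=(h[:,0]<20)&(h[:,1]>90)&(P[:,2]>2)&(P[:,2]<34);q=P[m];print(len(q),q.min(0),q.max(0))
E
```

```text
time: 8.35
tool_pos: [519.2, -345.8, 133.1]
tcp_rot: [3.139, 0.002, 1.36]
contact_force: [0.2, 0.9, 0.8]
grip_width: 38.5
finger_force: 0.0
(array([  5,  10,  15,  20,  25,  30,  35,  40,  45,  50,  55,  60,  65,
        70,  75,  80,  85,  90,  95, 100, 105, 110, 115, 120, 125, 130,
       135, 140, 145, 150, 155, 160, 165, 175]), array([    4,  4068,  3459,  3839,     4,     2,     6,     2,     9,
           2,     1,    18, 33580,  7489,  2057,   243,    68,    22,
          35,    48,    49,    30,    16,    14,    11,    12,    21,
          13,     4,     4,     4,     1,     2,     1]))
3467 ((476.8916015625, -245.90411376953125), (79.4003677368164, 257.23974609375), 38.359344482421875) 42.896584242062744
2537 [ 366.35167193 -385.67898324    2.08425422] [ 725.39040112 -152.62437571   33.9752323 ]
```

View pics/w4.png

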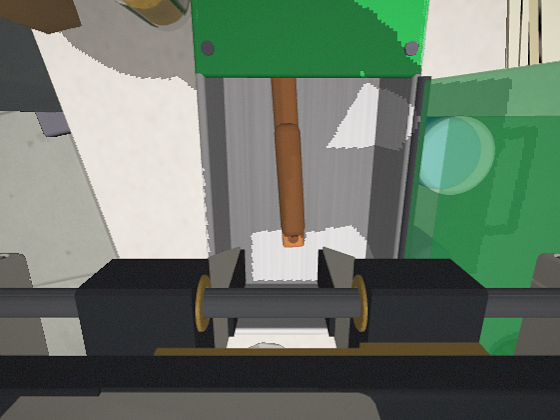

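Run:
```python
from h import *
z=np.load("w4.npz");im,d,M=z["im"],z["d"],z["M"];c=bot.calibration("wrist")
h=cv2.cvtColor(im,cv2.COLOR_RGB2HSV).astype(int)
m=((h[...,0]<20)&(h[...,1]>90)).astype(np.uint8);m[:76]=0;m[250:]=0;m[:,:260]=0;m[:,310:]=0
n,l,st,ce=cv2.connectedComponentsWithStats(m);print(st[1:][st[1:,4]>50])
ys,xs=np.nonzero(m);P=bydepth(c,M,d,np.c_[xs,ys]);t=P[:,2]>38
q=P[t];r=cv2.minAreaRect(q[:,:2].astype(np.float32));print(r,np.median(q[:,2]),t.sum())
e=onplane(c,M,[(292,246)],12);print("handle end floor",e)
print("deck edge",onplane(c,M,[(196,78),(310,78),(424,78)],77).round(1).tolist())
print("inner walls depth",bydepth(c,M,d,[(206,200),(212,200),(220,200),(400,200),(407,200),(412,200),(300,82),(300,70)]).round(1).tolist())
yw=1.361;R2=np.array([[np.sin(yw),-np.cos(yw)],[np.cos(yw),np.sin(yw)]])
for v in (110,160,200):
  row=bydepth(c,M,d,[(u,v) for u in range(190,440,3)])
  k=(row[:,2]>68)&(row[:,2]<84);print(v,[(190+3*i,*(R2@(row[i,:2]-[553,-268.5])).round(0),round(row[i,2])) for i in np.nonzero(k)[0]])
print(R2@(np.array(r[0])-[553,-268.5]),R2@(e[0,:2]-[553,-268.5]), bot.get_obs()["tool_pos"])
```

```text
[[ 271   78   34  169 4018]]
((532.8027954101562, -319.4852294921875), (94.1675033569336, 19.03255271911621), 81.75102996826172) 42.88025897692668 2623
handle end floor [[ 522.06265418 -386.16349264   12.        ]]
deck edge [[489.6, -238.7, 77.0], [558.0, -253.3, 77.0], [626.5, -267.9, 77.0]]
inner walls depth [[474.5, -314.5, 76.4], [478.2, -315.5, 75.6], [477.3, -322.1, 49.1], [604.2, -342.5, 75.6], [606.8, -341.4, 81.7], [608.6, -340.7, 85.9], [557.1, -248.3, 5.4], [552.9, -247.5, 76.0]]
110 [(np.int64(199), np.float64(-68.0), np.float64(-3.0), 74), (np.int64(202), np.float64(-66.0), np.float64(-3.0), 76), (np.int64(205), np.float64(-64.0), np.float64(-3.0), 76), (np.int64(208), np.float64(-63.0), np.float64(-3.0), 73), (np.int64(403), np.float64(64.0), np.float64(-3.0), 68), (np.int64(406), np.float64(64.0), np.float64(-3.0), 73), (np.int64(409), np.float64(65.0), np.float64(-3.0), 75), (np.int64(412), np.float64(66.0), np.float64(-3.0), 77), (np.int64(415), np.float64(67.0), np.float64(-3.0), 82), (np.int64(418), np.float64(68.0), np.float64(-3.0), 82), (np.int64(421), np.float
[... 612 characters left out ...]
.0), 84)]
200 [(np.int64(205), np.float64(-68.0), np.float64(-61.0), 77), (np.int64(208), np.float64(-66.0), np.float64(-61.0), 77), (np.int64(211), np.float64(-64.0), np.float64(-62.0), 75), (np.int64(214), np.float64(-63.0), np.float64(-63.0), 71), (np.int64(394), np.float64(64.0), np.float64(-64.0), 68), (np.int64(397), np.float64(64.0), np.float64(-62.0), 74), (np.int64(400), np.float64(65.0), np.float64(-62.0), 76), (np.int64(403), np.float64(67.0), np.float64(-61.0), 78), (np.int64(406), np.float64(67.0), np.float64(-60.0), 82), (np.int64(409), np.float64(68.0), np.float64(-60.0), 83)]
[ -9.13612817 -54.07357822] [  -5.75431256 -121.52655987] [ 519.09256952 -345.6894942   132.7745748 ]
```

```bash
python3 -m crank '[[[0,0,0,0,-8.6],[0,0,0,0,-17.2],[0,1,0,0,-25.8],[0,2,0,0,-34.4],[0,3,0,0,-43],[0,4.3,0,0,-51.6],[0,4.3,1,0,-60.2],[0,4.3,2,1,-68.8],[0,4.3,3,2,-77.4],[0,4.3,3.9,3,-86]]]'; python3 -c "
from h import *
o=bot.get_obs();yw=1.361;R2=np.array([[np.sin(yw),-np.cos(yw)],[np.cos(yw),np.sin(yw)]])
print(R2@(o['tool_pos'][:2]-[553,-268.5]),o['tool_pos'],o['tcp_rot'])"
```

```text
time: 9.4
tool_pos: [566.5, -311.6, 101.8]
tcp_rot: [-3.141, 0.002, 2.867]
contact_force: [-0.1, 1.3, -0.3]
grip_width: 0.2
finger_force: 0.0
[ 22.16327041 -39.34436082] [ 566.48342018 -311.59740902  101.78237124] [-3.14095859e+00  1.61049231e-03  2.86667777e+00]
```

```bash
python3 -m crank '[[[0,0,0,2.5,0],[0,0,0,5,0],[0,0,0,6.7,0],[0,0,0,7.7,0],[0,0.8,0,7.7,0],[0,1.4,0,7.7,0],[0,2,0,7.7,0],[0,2.5,0,7.7,0],[0,2.9,0,7.7,0],[0,2.9,0,7.7,0]]]'
```

```text
time: 10.4
tool_pos: [537.5, -303.3, 24.8]
tcp_rot: [-3.141, 0.001, 2.86]
contact_force: [-0.5, -0.4, 0.7]
grip_width: 0.8
finger_force: 0.0
```

```bash
python3 -m crank '[[[0,-0.5,0,-3,0],[0,-0.5,0,-7,0],[0,0,-1,-10,8.6],[0,0.5,-2,-10.7,17.2],[0,1,-3,-10.7,25.8],[0,1.5,-4,-10.7,34.4],[0,1.9,-4.4,-10.7,43],[0,1.9,-4.4,-10.7,51.6],[0,1.9,-4.4,-10.7,60.2],[0,1.9,-4.4,-10.7,68.8]]]'
python3 -m crank '[[[0.28,0,0,0,8.6],[0.28,0,0,0,17],[0.28,0,0,0,17],[0.28,0,0,0,17],[0.28,0,0,0,17],[0.28,0,0,0,17],[0.28,0,0,0,17],[0.28,0,0,0,17],[0.28,0,0,0,17],[0.28,0,0,0,17]]]'
cat > m.py <<'E'
from h import *
im,d,c,M=cap("wrist");ob=bot.get_obs();cv2.imwrite("pics/w5.png",im[...,::-1])
h=cv2.cvtColor(im,cv2.COLOR_RGB2HSV).astype(int)
m=((h[...,0]<20)&(h[...,1]>90)).astype(np.uint8);m[255:]=0;m[:,:200]=0;m[:,400:]=0
ys,xs=np.nonzero(m);P=bydepth(c,M,d,np.c_[xs,ys]);t=(P[:,2]>38)&(P[:,2]<48)
r=cv2.minAreaRect(P[t][:,:2].astype(np.float32));print(r,t.sum(),np.median(P[t][:,2]))
yw=1.361;R2=np.array([[np.sin(yw),-np.cos(yw)],[np.cos(yw),np.sin(yw)]])
print("grip",R2@(np.array(r[0])-[553,-268.5]),"tool",R2@(ob["tool_pos"][:2]-[553,-268.5]),ob["tool_pos"],ob["tcp_rot"])
E
python3 m.py
```

```text
time: 11.4
tool_pos: [507.2, -340.2, 131.1]
tcp_rot: [-3.141, -0.0, 1.654]
contact_force: [0.3, 0.5, -1.0]
grip_width: 0.2
finger_force: 0.0
time: 12.4
tool_pos: [507.3, -340.3, 131.1]
tcp_rot: [3.142, 0.0, 1.364]
contact_force: [-0.7, -0.9, 0.2]
grip_width: 25.5
finger_force: 0.0
((512.7582397460938, -315.06121826171875), (88.35405731201172, 18.978036880493164), 75.94624328613281) 2629 42.92537243738633
grip [-29.66252159 -53.92106386] tool [-29.6836251  -79.73561165] [ 507.36144325 -340.30534452  131.12389999] [3.14154316e+00 1.06508536e-04 1.36377979e+00]
```

View pics/w5.png

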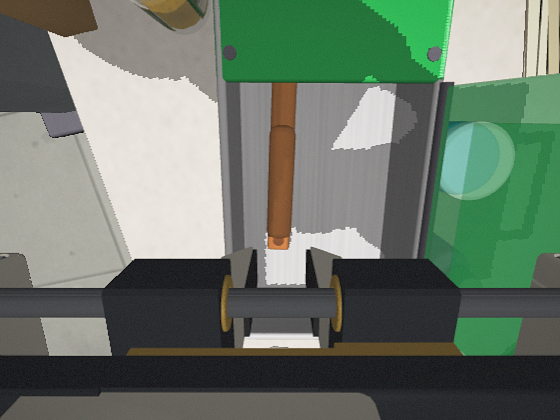

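```bash
python3 -m crank '[[[0.28,0,0,2,2],[0.28,0,0,4,2],[0.28,0,0,5.5,2],[0.28,0,0,6.8,2],[0.28,0,0,8,2],[0.28,0,0,9,2],[0.28,0,0,9.8,2],[0.28,0,0,10.3,2],[0.28,0,0,10.6,2],[0.28,0,0,10.6,2]]]'; python3 -m crank '[[[0,0,0,0,0],[0,0,0,0,0],[0,0,0,0,0],[0,0,0,0,0],[0,0,0,0,0],[0,0,0,0,0],[0,0,0,-0.5,0],[0,0,0,-1,0],[0,0,0,-1.5,0],[0,0,0,-2,0]]]'
python3 - <<'E'
from h import *
im,d,c,M=cap("side");a=im[120:280,160:380]
im2,d2,c2,M2=cap("scene");b=im2[160:320,170:390]
cv2.imwrite("pics/g6.png",cv2.resize(np.vstack([a,b]),None,fx=1.85,fy=1.85,interpolation=2)[...,::-1])
print(bot.get_obs()["moment"])
E
```

```text
time: 13.45
tool_pos: [507.3, -340.3, 25.0]
tcp_rot: [-3.141, 0.0, 1.329]
contact_force: [-0.3, 0.2, -0.1]
grip_width: 25.7
finger_force: 0.0
time: 14.45
tool_pos: [507.4, -340.3, 45.6]
tcp_rot: [3.141, 0.0, 1.329]
contact_force: [-0.4, 0.5, -1.7]
grip_width: 19.8
finger_force: 30.0
[-0.13049856 -0.07300834 -0.04122179]
```

View pics/g6.png

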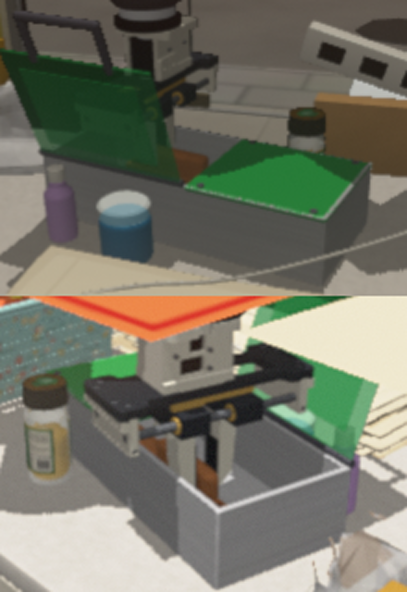

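```bash
python3 -m crank '[[[0,0,0,-0.6,0],[0,0,0,-1.2,0],[0,0,0,-1.8,0],[0,0,0,-2.4,0],[0,0,0,-3,0],[0,0,0,-3.6,0],[0,0,0,-4.2,0],[0,0,0,-4.8,0],[0,0,0,-5.4,0],[0,0,0,-6,0]]]'
python3 - <<'E'
from h import *
o=bot.get_obs();print(o["moment"],o["contact_force"])
im,d,c,M=cap("wrist");cv2.imwrite("pics/w7.png",im[...,::-1])
h=cv2.cvtColor(im,cv2.COLOR_RGB2HSV).astype(int)
m=((h[...,0]<20)&(h[...,1]>90)).astype(np.uint8);m[255:]=0;m[:,:200]=0;m[:,400:]=0
ys,xs=np.nonzero(m);P=bydepth(c,M,d,np.c_[xs,ys])
yw=1.361;R2=np.array([[np.sin(yw),-np.cos(yw)],[np.cos(yw),np.sin(yw)]])
Y=(P[:,:2]-[553,-268.5])@R2.T
for y in range(-130,30,10):
    k=abs(Y[:,1]-y)<5
    if k.sum()>5: print(y,k.sum(),np.median(Y[k,0]).round(1),np.median(P[k,2]).round(1))
E
```

```text
time: 15.55
tool_pos: [507.3, -340.2, 105.5]
tcp_rot: [-3.141, 0.0, 1.329]
contact_force: [0.0, 1.4, -3.8]
grip_width: 19.5
finger_force: 30.0
[-0.2367221  -0.03018135  0.01702351] [ 0.01511139  1.35621972 -3.75932501]
-70 239 -28.3 118.8
-60 831 -28.5 117.2
-50 840 -28.2 114.6
-40 838 -28.0 111.9
-30 844 -27.6 109.3
-20 842 -27.3 106.6
-10 755 -26.9 78.0
0 687 -26.8 75.0
10 658 -26.3 72.4
20 131 -26.7 70.7
```

View pics/w7.png

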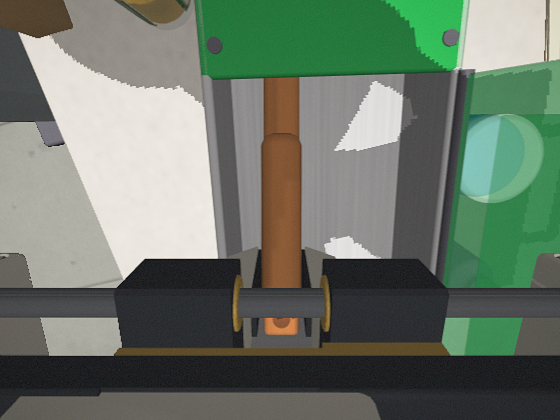

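```bash
python3 -m crank '[[[0,-1,0,-0.24,0],[0,-2.5,0,-0.6,0],[0,-4,0,-1,0],[0,-5.5,0,-1.4,0],[0,-7,0,-1.8,0],[0,-8.5,0,-2.2,0],[0,-10,0,-2.6,0],[0,-11.5,0,-3,0],[0,-13,0,-3.4,0],[0,-14,0,-3.7,0]]]'
python3 - <<'E'
from h import *
o=bot.get_obs();print(o["moment"],o["contact_force"])
im,d,c,M=cap("wrist");cv2.imwrite("pics/w8.png",im[...,::-1])
h=cv2.cvtColor(im,cv2.COLOR_RGB2HSV).astype(int)
m=((h[...,0]<20)&(h[...,1]>90)).astype(np.uint8);m[255:]=0;m[:,:200]=0;m[:,400:]=0
ys,xs=np.nonzero(m);P=bydepth(c,M,d,np.c_[xs,ys])
yw=1.361;R2=np.array([[np.sin(yw),-np.cos(yw)],[np.cos(yw),np.sin(yw)]])
Y=(P[:,:2]-[553,-268.5])@R2.T
for y in range(-260,30,20):
    k=abs(Y[:,1]-y)<5
    if k.sum()>5: print(y,k.sum(),np.median(Y[k,0]).round(1),np.median(P[k,2]).round(1))
E
```

```text
time: 16.6
tool_pos: [473.3, -477.8, 142.5]
tcp_rot: [3.141, 0.001, 1.328]
contact_force: [0.1, 0.2, -1.5]
grip_width: 19.8
finger_force: 30.0
[-0.09121179 -0.032728   -0.02909354] [ 0.14767668  0.16613865 -1.50522881]
-200 834 -33.1 153.8
-180 839 -32.4 148.5
-160 849 -31.7 143.0
-140 658 -31.0 111.2
-120 1202 -29.9 101.6
-100 1407 -29.7 96.7
-80 391 -31.4 92.2
```

View pics/w8.png

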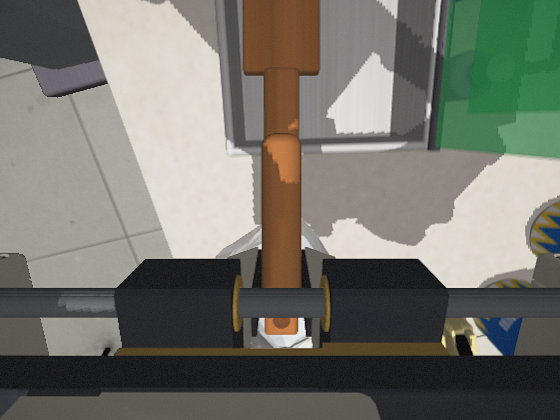

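```bash
python3 -m crank '[[[0,0,0,-1,0],[0,0,0,-2.5,0],[0,0,0,-4,0],[0,0,0,-5.5,0],[0,0,0,-7,0],[0,0,0,-8.5,0],[0,0,0,-10,0],[0,0,0,-11,0],[0,0,0,-12,0],[0,0,0,-12.5,0]]]'; python3 -m crank '[[[0,0,0,0,0],[0,0,0,0,0],[0,0,0,0,0],[0,0,0,0,0],[0,0,0,0,0],[0,0,0,0,0],[0,0,0,0,0],[0,0,0,0,0],[0,0,0,0,0],[0,0,0,0,0]]]'
python3 - <<'E'
from h import *
for n in("side","scene"):
    z,d,c,M=cap(n)
    uu,vv=np.meshgrid(np.arange(560),np.arange(420));px=np.c_[uu.ravel(),vv.ravel()]
    o,r=rays(c,M,px);P=o+r*d.ravel()[:,None]
    h=cv2.cvtColor(z,cv2.COLOR_RGB2HSV).reshape(-1,3).astype(int)
    m=(h[:,0]>45)&(h[:,0]<80)&(h[:,1]>120)&(P[:,2]>95)&(P[:,2]<230)&(P[:,0]>560)&(P[:,0]<720)&(P[:,1]<-200)&(P[:,1]>-480)
    q=P[m];C=q.mean(0);vt=np.linalg.svd(q-C,full_matrices=False)[2];print(n,len(q),"lid",90+np.degrees(np.arcsin(abs(vt[2][2]))))
    b=(h[:,0]<15)&(h[:,1]>100)&(h[:,2]<190)&(P[:,2]>100)&(P[:,2]<292)&(P[:,0]>400)&(P[:,0]<600)&(P[:,1]<-220)&(P[:,1]>-540)
    if b.sum()>10: print(" spat",b.sum(),np.percentile(P[b],[1,50,99],axis=0).round().tolist())
im=np.vstack([cap("side")[0][90:300,140:420],cap("scene")[0][90:300,140:420]]);cv2.imwrite("pics/f9.png",cv2.resize(im,None,fx=1.4,fy=1.4)[...,::-1])
E
```

```text
time: 17.65
tool_pos: [474.1, -476.0, 268.3]
tcp_rot: [3.141, 0.001, 1.329]
contact_force: [-0.8, -1.0, -1.1]
grip_width: 19.7
finger_force: 30.0
time: 18.65
tool_pos: [473.8, -476.2, 267.2]
tcp_rot: [3.142, 0.0, 1.329]
contact_force: [0.6, -0.1, -1.9]
grip_width: 19.6
finger_force: 30.0
side 2457 lid 107.98666901785207
 spat 954 [[479.0, -488.0, 198.0], [502.0, -368.0, 222.0], [540.0, -283.0, 258.0]]
scene 1387 lid 108.83169644825713
 spat 407 [[459.0, -497.0, 232.0], [466.0, -473.0, 258.0], [480.0, -412.0, 275.0]]
```

View pics/f9.png

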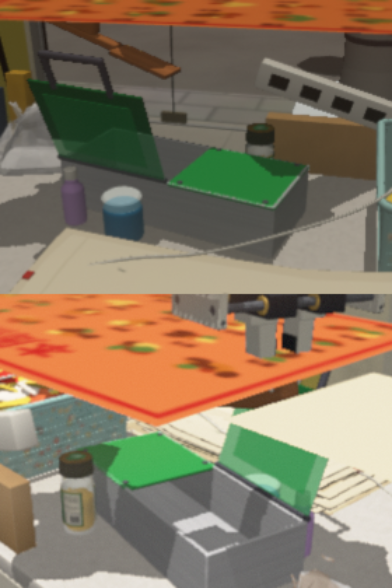

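The last picture shows the lid standing at about 108 degrees. The spatula hangs tilted and clear of the case, with its blade end near 198 mm, and the bottle and jars are still in place.

```bash
python3 -c "
from plant import bot
print(bot.close_job())"
```

```text
the job is handed in; nothing more can be done
None
```

I handed the job in at about 19 s: the lid stands at about 108° and untouched, and the spatula is held still in the gripper with its lowest end about 198 mm above the worktop; the judge's result was not shown.

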